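# Close the storage jars

### The arm

A 6-joint arm with a two-finger parallel gripper is mounted at the origin on a cart in front of the work surface, level with it; the furniture and walls round the work are solid. World frame = base frame: x ahead of the robot, y to its left, z up, the work surface at z = 0. Lengths are in m, angles in degrees, forces in N, time in s.
With the tool pointing down it reaches from about 0.35 to 0.875 m from the base axis. Payload 4.2 kg.
Tool frame: the origin (TCP) lies midway between the tips of the shut fingers; the grasp point (between the pads) lies 19 mm behind it; z points along the fingers, y is the line along which they close (so a half turn about z gives the same grasp; the last joint's range is limited). The gripper opens to 87 mm and grips with 3 to 60 N. Pads are 19 mm wide; open, the fingers measure 117 mm over their backs; the gripper's body (75 mm by 190 mm) begins 51 mm behind the grasp point.
Start: joints at [-58.006, 22.042, 0.453, 0, -68.411, -14.817], TCP at [0.185, -0.597, 0.223] pointing down, gripper open.
Joint ranges: [-179.83, 179.83], [-69.29, 118.12], [-61.27, 80.66], [-181.25, 117.63], [-171.15, -9.14], [-177.46, 177.46]. Speed limits (degrees/s): [159.86, 159.86, 180, 180, 180, 180].

### API

Orientations are given as [roll, pitch, yaw] about the fixed x, y, z axes, in that order (R = Rz(yaw) Ry(pitch) Rx(roll)).
In Python, from workcell import env gives the robot as it stands. The module is installed in compiled form; this text tells all that it offers. Calls block until the motion is done:
- env.goto(position, orientation): joint-space move of the TCP to a pose.
- env.move_straight(position, rotation=None, rate=0.15, force_limit=None): straight line of the TCP; rotation=None keeps the orientation; rate is the mean speed in m/s. With force_limit (N) it stops when the force on the tool has changed by that much, and returns True; else False.
- env.set_joints(angles): joint-space move.
- env.gripper_to(opening, grasp_force=None): opening from 0.0 (shut) to 1.0 (fully open); grasp_force is the grip in N (None keeps the last); returns when the fingers have stopped.
- env.dwell(seconds).
- env.inverse_kinematics(position, orientation): joint angles nearest the present ones, or None.
- env.read_state(): the state.
- env.grab_frame(name): name is "scene" or "side" or "wrist"; returns a dict with "image" (480x640x3 uint8, blue, green, red), "fx", "fy", "cx", "cy" (pixels), "D" ([k1, k2, p1, p2, k3] as OpenCV has them; the pictures are not rectified), "position" and "orientation" of the camera in the world. Camera axes: x right, y up, looking along -z (the intrinsics and any distortion apply to the point x, -y, -z); pixel columns grow to the right and rows downward; lengths in m; the calibration is good to about 2 mm. A picture is of the moment at which its call begins. There is no depth.
A pose or a line that the arm cannot do raises env.Unreachable and nothing moves.
- env.close_job(): hands the job in; it is judged then, once.
Trained networks look in a picture, given as the dict that the camera call returned (one of the last four; its "shot" number tells which), for a name from the list of things; names that differ only in an ending like _2 or _b are one class to them, and where a whole thing is asked for, a point or a joint stands for the part that bears it (a point fixed in the world has none). Each returns a list of dicts, best first, with "score" (0 to 1); they miss things now and then, are a little off and sometimes report something else, mostly with a low value. They report only what shows in the picture. A call takes as long as a camera call. They do not tell look-alikes from the thing itself.
- env.search_frame(picture, thing): "xyz" ([x, y, z] in m, in world coordinates, good to about 4 mm: the middle of the surface that is visible of it).
- env.trace(picture, thing): "mask" (480x640 bool, what is visible of it).
The state is a dict: "clock": time; "joint_positions": joint angles; "qvel": joint speeds; "joint_torque": joint torques, N m; "position": TCP position; "tool_rot": TCP orientation; "force": force on the tool from outside, world axes, zero at the start; "wrist_torque": the same for the moment, N m; "opening": opening from 0.0 (shut) to 1.0 (fully open); "finger_force": force on a finger pad.
Only numpy, scipy, OpenCV 4.12 (cv2) and the standard library are available. Lean on these libraries where they do the work, as an engineer would, in place of code of your own. Each camera call takes 0.05 s, during which the arm holds its last target. There are 200 camera calls.

### The job

The four white storage jars are ready to go back on the shelf: close each with its own wooden lid, the one made for its mouth, so that every lid sits level and fully home on the rim. Leave the jars standing where they are, and leave the mug and the black-capped jar alone.

Things in the scene. Friction and masses are not known exactly. Their poses are not given: they have to be found in the camera images.
- lid_tiny_center (a point): The smallest of four round wooden lids, 59 mm across, lying knob up at the start. 50 mm high: tapered plug 14 mm deep (34 mm across at its foot, 43 at the top), disc 8 mm thick, upright knob 24 mm across and 28 high to pinch. Point: on the axis half-way up; plug foot 25 mm below it, disc underside 11 below, disc top 3 below, knob top 25 above. z up.
- lid_small_center (a point): The second smallest of four round wooden lids, 77 mm across, lying knob up at the start. 50 mm high: tapered plug 14 mm deep (52 mm across at its foot, 61 at the top), disc 8 mm thick, upright knob 24 mm across and 28 high to pinch. Point: on the axis half-way up; plug foot 25 mm below it, disc underside 11 below, disc top 3 below, knob top 25 above. z up.
- lid_medium_center (a point): The second largest of four round wooden lids, 95 mm across, lying knob up at the start. 50 mm high: tapered plug 14 mm deep (70 mm across at its foot, 79 at the top), disc 8 mm thick, upright knob 24 mm across and 28 high to pinch. Point: on the axis half-way up; plug foot 25 mm below it, disc underside 11 below, disc top 3 below, knob top 25 above. z up.
- lid_large_center (a point): The largest of four round wooden lids, 113 mm across, lying knob up at the start. 50 mm high: tapered plug 14 mm deep (88 mm across at its foot, 97 at the top), disc 8 mm thick, upright knob 24 mm across and 28 high to pinch. Point: on the axis half-way up; plug foot 25 mm below it, disc underside 11 below, disc top 3 below, knob top 25 above. z up.
- jar_tiny: The smallest of four open white stoneware storage jars, a plain round cylinder 58 mm across and 80 mm high, mouth 48 mm across inside, wall 5 mm, loose but heavy. Origin: centre of its underside; z up; the rim lies 80 mm above the origin. With the lid home the disc rests on the rim, the lid's point 91 mm above this origin.
- jar_small: The second smallest of four open white stoneware storage jars, a plain round cylinder 76 mm across and 100 mm high, mouth 66 mm across inside, wall 5 mm, loose but heavy. Origin: centre of its underside; z up; the rim lies 100 mm above the origin. With the lid home the disc rests on the rim, the lid's point 111 mm above this origin.
- jar_medium: The second largest of four open white stoneware storage jars, a plain round cylinder 94 mm across and 120 mm high, mouth 84 mm across inside, wall 5 mm, loose but heavy. Origin: centre of its underside; z up; the rim lies 120 mm above the origin. With the lid home the disc rests on the rim, the lid's point 131 mm above this origin.
- jar_large: The largest of four open white stoneware storage jars, a plain round cylinder 112 mm across and 140 mm high, mouth 102 mm across inside, wall 5 mm, loose but heavy. Origin: centre of its underside; z up; the rim lies 140 mm above the origin. With the lid home the disc rests on the rim, the lid's point 151 mm above this origin.
- mug_center (a point): A bystander: white mug with a green band and a handle, 83 mm across, 94 mm high, standing open. The point is at the middle of the cup. Leave it alone.
- honey_jar_center (a point): A bystander: squat glass jar with a black screw cap, 60 mm across, 83 mm high, already closed. The point is half-way up on its axis. Leave it alone.
Mind the look-alikes: they are no part of the job. What is shaped like the part that bears lid_tiny_center but orange or red is not meant.

How it is judged (in metres and radians):
At the end, for the whole second after the job is handed in: Every lid sits on the jar of its own size: centred within 6 mm, level within 0.06 rad, its disc on the rim within 3 mm in height, at rest and released; the jars stand upright within 0.06 rad, each within 40 mm of where it stood; the mug and the black-capped jar are within 30 mm of where they stood (horizontal distance between lid_tiny_center and jar_tiny below 0.006 m and z of lid_tiny_center in the frame of jar_tiny between 0.088 and 0.094 m and angle between each of lid_tiny_center, jar_tiny, lid_small_center, jar_small, lid_medium_center, jar_medium, lid_large_center, jar_large's own z axis and vertical below 0.06 rad and height (world z) of each of jar_tiny, jar_small, jar_medium, jar_large below 0.005 m and distance of each of jar_tiny, jar_small, jar_medium, jar_large from where it was at the start of the episode below 0.04 m and linear speed of each of lid_tiny, lid_small, lid_medium, lid_large below 0.02 m/s and horizontal distance between lid_small_center and jar_small below 0.006 m and z of lid_small_center in the frame of jar_small between 0.108 and 0.114 m and horizontal distance between lid_medium_center and jar_medium below 0.006 m and z of lid_medium_center in the frame of jar_medium between 0.128 and 0.134 m and horizontal distance between lid_large_center and jar_large below 0.006 m and z of lid_large_center in the frame of jar_large between 0.148 and 0.154 m and distance of each of mug_center, honey_jar_center from where it was at the start of the episode below 0.03 m); the robot touches nothing.
It fails at once if the mug is pushed more than 30 mm or knocked over (distance of mug_center from where it was at the start of the episode above 0.03 m or angle between mug_center's own z axis and vertical above 0.3 rad).
It fails at once if the black-capped jar is pushed more than 30 mm or knocked over (distance of honey_jar_center from where it was at the start of the episode above 0.03 m or angle between honey_jar_center's own z axis and vertical above 0.3 rad).
It fails at once if a storage jar is pushed more than 40 mm or tipped (distance of any of jar_tiny, jar_small, jar_medium, jar_large from where it was at the start of the episode above 0.04 m or angle between any of jar_tiny, jar_small, jar_medium, jar_large's own z axis and vertical above 0.3 rad).
It also fails if it takes over 99 s, if anything falls off the work surface, if the arm or the gripper's body presses on something with over 40 N, if the wrist force passes 120 N, or if a joint passes its speed limit or range.

## Working session

There is one attempt and no reset: what is moved stays moved. The work goes in short steps, each a Python script; the robot and the scene stay as the last script left them, time stands still between calls to the robot, and variables do not carry over. Pictures are saved under pics/ and viewed, at most 14 in all, crops included, and the job is handed in when it is done.

```bash
mkdir -p pics
cat > h.py <<'E'
from workcell import env
import numpy as np, cv2
from scipy.spatial.transform import Rotation as R
LIDS=["lid_tiny_center","lid_small_center","lid_medium_center","lid_large_center"]
JARS=["jar_tiny","jar_small","jar_medium","jar_large"]
def camR(f):
    o=np.array(f["orientation"],float)
    if o.shape==(3,3): return o
    return R.from_euler("xyz",o,degrees=True).as_matrix()
def K(f): return np.array([[f["fx"],0,f["cx"]],[0,f["fy"],f["cy"]],[0,0,1]])
def proj(f,P):
    p=(np.atleast_2d(P)-f["position"])@camR(f)*[1,-1,-1]
    return cv2.projectPoints(p,np.zeros(3),np.zeros(3),K(f),np.array(f["D"],float))[0][:,0]
def ray_z(f,uv,z):
    u=cv2.undistortPoints(np.array(uv,float).reshape(-1,1,2),K(f),np.array(f["D"],float))[:,0]
    d=np.c_[u[:,0],-u[:,1],-np.ones(len(u))]@camR(f).T
    o=np.array(f["position"]); return o+d*((z-o[2])/d[:,2])[:,None]
E
python3 - <<'E'
from h import *
s=env.read_state();print(s["clock"],s["position"],s["tool_rot"],s["opening"])
for n in ["scene","side"]:
    f=env.grab_frame(n);cv2.imwrite(f"pics/{n}0.png",f["image"]);print(n,f["position"],f["orientation"],f["fx"],f["D"])
    for t in LIDS+JARS+["mug_center","honey_jar_center"]:
        for d in env.search_frame(f,t): 
            if d["score"]>.2: print(t,np.round(d["xyz"],3),round(d["score"],2),proj(f,d["xyz"])[0].round())
print(env.read_state()["clock"])
E
```

```text
0.0 [ 0.18441206 -0.59653971  0.22147087] [ 1.79874884e+02 -4.09224660e-03 -1.62835333e+02] 0.9987041177168035
scene [-0.22286757 -0.64104676  0.99491706] [ 43.09995608  -0.86330111 -52.06532608] 545.6638009033146 [0.00774322 0.         0.         0.         0.        ]
lid_tiny_center [ 0.326 -0.141  0.023] 0.76 [295. 292.]
lid_tiny_center [ 0.435 -0.178  0.024] 0.75 [338. 271.]
lid_tiny_center [ 0.311 -0.261  0.024] 0.68 [334. 325.]
lid_tiny_center [ 0.337 -0.048  0.025] 0.68 [267. 269.]
lid_small_center [ 0.458 -0.023  0.021] 0.95 [293. 235.]
lid_medium_center [0.419 0.15  0.017] 0.91 [232. 214.]
lid_large_center [ 0.451 -0.336  0.022] 0.79 [399. 301.]
lid_large_center [ 0.588 -0.019  0.073] 0.22 [325. 191.]
jar_tiny [0.599 0.169 0.052] 0.56 [272. 165.]
jar_small [ 0.592 -0.374  0.063] 0.61 [449. 259.]
jar_small [ 0.429 -0.176  0.021] 0.39 [336. 273.]
jar_medium [ 0.572 -0.17   0.081] 0.85 [371. 219.]
jar_large [ 0.587 -0.016  0.072] 0.64 [324. 191.]
mug_center [ 0.503 -0.464  0.062] 0.65 [466. 305.]
mug_center [ 0.454 -0.332  0.018] 0.27 [398. 301.]
honey_jar_center [0.48  0.269 
[... 326 characters left out ...]
 -0.031  0.019] 0.76 [346. 313.]
lid_tiny_center [ 0.325 -0.243  0.024] 0.56 [406. 261.]
lid_small_center [ 0.456 -0.015  0.025] 0.57 [307. 288.]
lid_medium_center [0.421 0.166 0.021] 0.68 [265. 347.]
lid_large_center [ 0.456 -0.32   0.02 ] 0.93 [385. 215.]
jar_tiny [0.609 0.181 0.054] 0.64 [205. 297.]
jar_tiny [0.48  0.29  0.085] 0.62 [204. 356.]
jar_small [ 0.611 -0.36   0.065] 0.55 [352. 167.]
jar_medium [ 0.594 -0.155  0.07 ] 0.8 [305. 213.]
jar_large [0.624 0.013 0.083] 0.74 [250. 244.]
jar_large [0.608 0.182 0.048] 0.36 [206. 298.]
mug_center [ 0.523 -0.477  0.059] 0.63 [403. 161.]
mug_center [0.608 0.183 0.052] 0.24 [205. 298.]
honey_jar_center [0.48  0.289 0.082] 0.61 [204. 356.]
1.1
```

View pics/scene0.png

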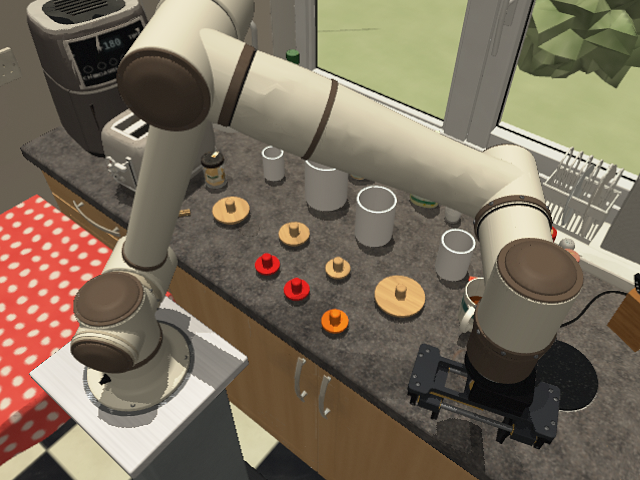

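View pics/side0.png

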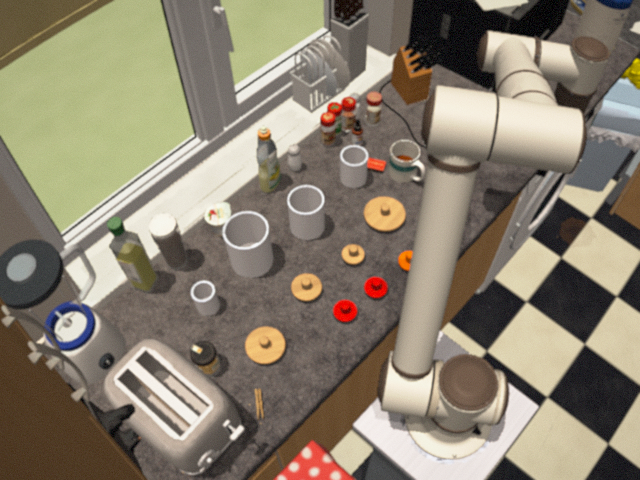

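Scene picture: the tiny-lid candidates are wooden at (338,271), red at (267,265) and (296,290), and orange at (335,322), so I take the wooden one. The other lids are small (293,235), medium (231,211) and large (400,297). The jars are tiny (272,163), large (326,185), medium (375,215) and small (455,255). The mug is at (472,295) and the honey jar at (213,170).

Next I fit the known shapes to the masks.

```bash
cat >> h.py <<'E'
from scipy.optimize import minimize
A=np.linspace(0,2*np.pi,73)[:-1]
def cyl(d,z0,z1): return np.concatenate([np.c_[d/2*np.cos(A),d/2*np.sin(A),0*A+z] for z in (z0,z1)])
D=dict(zip(LIDS,[.059,.077,.095,.113])); H=dict(zip(JARS,[(.058,.08),(.076,.1),(.094,.12),(.112,.14)]))
def parts(n): return [cyl(*( (H[n][0],0,H[n][1])))] if n in H else [cyl(D[n],.014,.022),cyl(.024,.022,.05)]
def sil(f,n,xy,s=4):
    m=np.zeros((480*s,640*s),np.uint8)
    for p in parts(n):
        q=proj(f,p+[xy[0],xy[1],0]); q=(q+.5)*s-.5
        cv2.fillConvexPoly(m,cv2.convexHull(np.round(q*16).astype(np.int32)),1,shift=4)
    return m
def fit(f,n,mask,x0):
    s=4; M=cv2.resize(mask.astype(np.float32),None,fx=s,fy=s)>.5
    def c(x):
        m=sil(f,n,x,s)>0; return -(m&M).sum()/(m|M).sum()
    r=minimize(c,x0,method="Nelder-Mead",options=dict(initial_simplex=[x0,np.add(x0,[.01,0]),np.add(x0,[0,.01])],xatol=2e-4,fatol=1e-5))
    return r.x,-r.fun
def measure(f,n,x0=None,maxd=.05):
    """best mask of n, near x0 and not coloured red/orange; returns xy, IoU"""
    best=(None,0)
    hsv=cv2.cvtColor(f["image"],cv2.COLOR_BGR2HSV)
    for d in env.trace(f,n):
        m=d["mask"]
        if d["score"]<.2 or m.sum()<50: continue
        if n in D and np.median(hsv[...,1][m])>190: continue
        v,u=np.nonzero(m); z=.02 if n in D else H[n][1]/2
        p=ray_z(f,[u.mean(),v.mean()],z)[0,:2]
        if x0 is not None and np.hypot(*(p-x0))>maxd: continue
        x,i=fit(f,n,m,p)
        if i>best[1]: best=(x,i)
    return best
E
python3 - <<'E'
from h import *
for n in ["scene","side"]:
    f=env.grab_frame(n); im=f["image"].copy()
    for t in LIDS+JARS:
        x,i=measure(f,t); print(n,t,x,round(i,3))
        if x is not None: cv2.drawContours(im,cv2.findContours(sil(f,t,x,1),0,1)[0],-1,(255,0,255),1)
    cv2.imwrite(f"pics/{n}1.png",im[120:340,180:500])
f=env.grab_frame("wrist");print(f["position"],camR(f)[:,2],f["fx"],f["D"])
for q in [(.45,-.33,.3,-90),(.45,-.33,.3,0),(.6,.18,.3,-90),(.6,.18,.3,0),(.42,.16,.3,-90)]:
    r=env.inverse_kinematics(q[:3],[180,0,q[3]]);print(q,None if r is None else np.round(r))
E
```

```text
scene lid_tiny_center [ 0.44388156 -0.17073498] 0.906
scene lid_small_center [ 0.46499506 -0.01873747] 0.949
scene lid_medium_center [0.42750077 0.15979792] 0.96
scene lid_large_center [ 0.46651257 -0.32635811] 0.952
scene jar_tiny [0.61791308 0.18374133] 0.888
scene jar_small [ 0.62454534 -0.37149751] 0.939
scene jar_medium [ 0.60149791 -0.16254763] 0.966
scene jar_large [0.63443197 0.01420699] 0.638
side lid_tiny_center [ 0.44096779 -0.17093201] 0.908
side lid_small_center [ 0.44957954 -0.17535628] 0.586
side lid_medium_center [0.42520847 0.16294289] 0.954
side lid_large_center [ 0.46338385 -0.32524425] 0.927
side jar_tiny [0.61200099 0.18133026] 0.913
side jar_small [ 0.61932135 -0.3737406 ] 0.903
side jar_medium [ 0.59958543 -0.16203281] 0.949
side jar_large [0.63075942 0.01254536] 0.974
[ 0.11802124 -0.61702263  0.3844501 ] [-0.24376828 -0.07551505  0.96688909] 370.18639137467994 [-0.03623669  0.          0.          0.          0.        ]
(0.45, -0.33, 0.3, -90) [-20.  13.  -1.   0. -76.  20.]
(0.45, -0.33, 0.3, 0) [-20.  13.  -1.   0. -76. 110.]
(0.6, 0.18, 0.3, -90) [ 31.  20.   8.   0. -78. -31.]
(0.6, 0.18, 0.3, 0) [ 31.  20.   8.   0. -78.  59.]
(0.42, 0.16, 0.3, -90) [ 42.   2. -15.   0. -74. -42.]
```

```bash
cat > look.py <<'E'
from h import *
import json
est={"jar_small":(.622,-.372),"jar_medium":(.600,-.162),"jar_large":(.631,.013),"jar_tiny":(.615,.182),
"lid_medium_center":(.426,.161),"lid_small_center":(.465,-.019),"lid_tiny_center":(.442,-.171),"lid_large_center":(.465,-.326)}
res={};tiles=[]
for n,(x,y) in est.items():
    z=(H[n][1] if n in H else .022)+(.13 if n in H else .17)
    env.goto([x,y,z],[180,0,180]); f=env.grab_frame("wrist")
    m,i=measure(f,n,np.array([x,y])); im=f["image"].copy()
    print(n,m,round(i,3),"d mm",None if m is None else ((m-[x,y])*1000).round(1),round(env.read_state()["clock"],1))
    if m is not None: res[n]=list(m); cv2.drawContours(im,cv2.findContours(sil(f,n,m,1),0,1)[0],-1,(255,0,255),1)
    tiles.append(cv2.resize(im,(200,150) ,interpolation=3) if 0 else cv2.resize(im,(266,200),interpolation=3))
tiles.append(tiles[-1]*0)
json.dump(res,open("res.json","w"))
cv2.imwrite("pics/wrist_all.png",np.vstack([np.hstack(tiles[i:i+3]) for i in (0,3,6)]))
E
python3 look.py
```

```text
jar_small [ 0.616895   -0.37139957] 0.959 d mm [-5.1  0.6] 3.9
jar_medium [ 0.59730096 -0.16138076] 0.982 d mm [-2.7  0.6] 4.9
jar_large [0.62959174 0.01365438] 0.975 d mm [-1.4  0.7] 5.8
jar_tiny [0.61135049 0.18206331] 0.96 d mm [-3.6  0.1] 6.6
lid_medium_center [0.42538812 0.16159361] 0.956 d mm [-0.6  0.6] 7.5
lid_small_center [ 0.46229489 -0.01826445] 0.942 d mm [-2.7  0.7] 8.3
lid_tiny_center [ 0.44121967 -0.16929723] 0.926 d mm [-0.8  1.7] 9.1
lid_large_center [ 0.46432882 -0.32510676] 0.957 d mm [-0.7  0.9] 9.9
```

View pics/wrist_all.png

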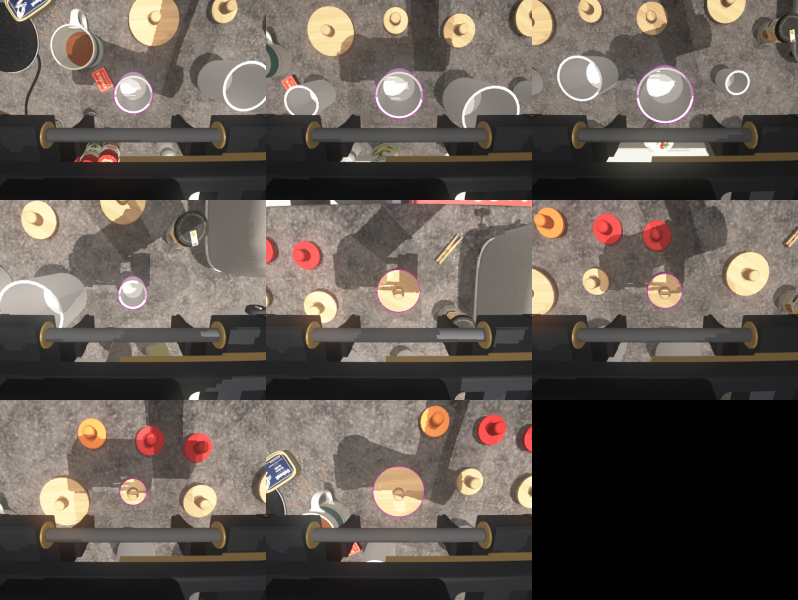

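Every fitted outline sits on its object, and the chosen tiny lid is wooden with the red and orange ones well apart. I place the tiny lid first.

```bash
cat > place.py <<'E'
from h import *
import json,sys
res=json.load(open("res.json"))
def run(s,yaw=180):
    lid,jar=f"lid_{s}_center",f"jar_{s}"; l=res[lid];j=res[jar]; rim=H[jar][1]; dn=[180,0,yaw]
    env.gripper_to(.6,25)
    env.goto([*l,.17],dn)
    env.move_straight([*l,.07],rate=.15); hit=env.move_straight([*l,.025],rate=.06,force_limit=15)
    env.gripper_to(0.,25); s=env.read_state(); print(lid,"hit",hit,"open",s["opening"],"pad",s["finger_force"],s["position"])
    env.move_straight([*l,.27],rate=.2)
    env.goto([*j,max(.27,rim+.12)],[180,0,180])
    zh=rim+.011
    env.move_straight([*j,zh+.03],rate=.15)
    hit=env.move_straight([*j,zh-.003],rate=.03,force_limit=6); s=env.read_state()
    print("placed",hit,"dz",s["position"][2]-zh,"F",np.round(s["force"],1),"open",s["opening"])
    env.gripper_to(.6); env.move_straight([*j,rim+.15],rate=.2)
    print("clock",env.read_state()["clock"])
def check(s):
    j=res[f"jar_{s}"]; f=env.grab_frame("wrist"); im=f["image"].copy()
    for d,z in [(D[f"lid_{s}_center"],H[f"jar_{s}"][1]+.008),(.024,H[f"jar_{s}"][1]+.036)]:
        cv2.polylines(im,[proj(f,cyl(d,z,z)[:72]+[*j,0]).round().astype(int)],True,(255,0,255),1)
    cv2.imwrite(f"pics/done_{s}.png",im)
if __name__=="__main__":
  for a in sys.argv[1:]:
    run(a,-90 if a=="medium" else 180); check(a)
E
python3 place.py tiny
```

```text
lid_tiny_center hit False open 0.26692230984179127 pad 24.993577259592712 [ 0.44129905 -0.16931156  0.02509726]
placed True dz 0.00012810495588691517 F [0.5 0.1 4.3] open 0.26838780724807326
clock 20.3083
```

View pics/done_tiny.png

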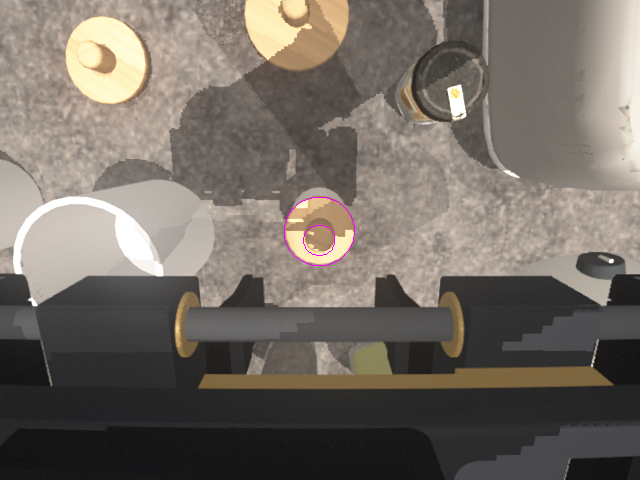

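The tiny lid is home: the disc and knob outlines match at (319,231), and contact came within 0.2 mm of the home height. Next are the other three.

```bash
python3 place.py small medium large
python3 - <<'E'
import cv2,numpy as np
cv2.imwrite("pics/done3.png",np.hstack([cv2.imread(f"pics/done_{s}.png")[:330,187:453] for s in ("small","medium","large")]))
from h import *
f=env.grab_frame("side");cv2.imwrite("pics/side2.png",f["image"])
E
```

```text
lid_small_center hit False open 0.27352365824459585 pad 25.000210599973798 [ 0.46235448 -0.01825844  0.02511591]
placed True dz 0.00020751054132089886 F [-0.7  0.6  3.2] open 0.2693242300748937
clock 30.2917
lid_medium_center hit False open 0.26706445036517906 pad 25.000306949950755 [0.42545171 0.16164331 0.02512645]
placed True dz 0.00014788623909961496 F [-1.6  0.8  3.6] open 0.26808031559138756
clock 41.1333
lid_large_center hit False open 0.26256490460303794 pad 25.000118329189718 [ 0.46438514 -0.32514274  0.02514497]
placed True dz 0.00016812589844622527 F [-0.8  0.7  3.8] open 0.27208462385308085
clock 50.75
```

View pics/done3.png

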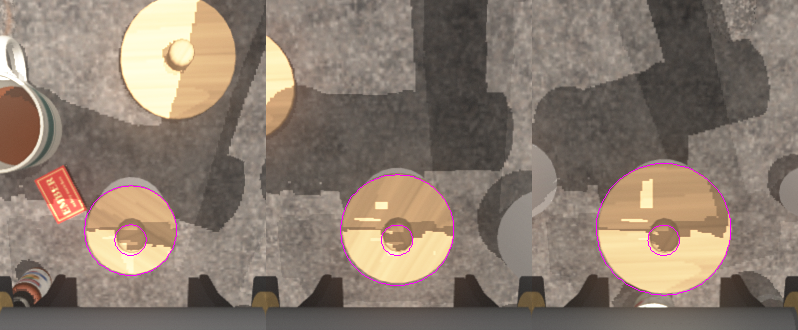

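View pics/side2.png

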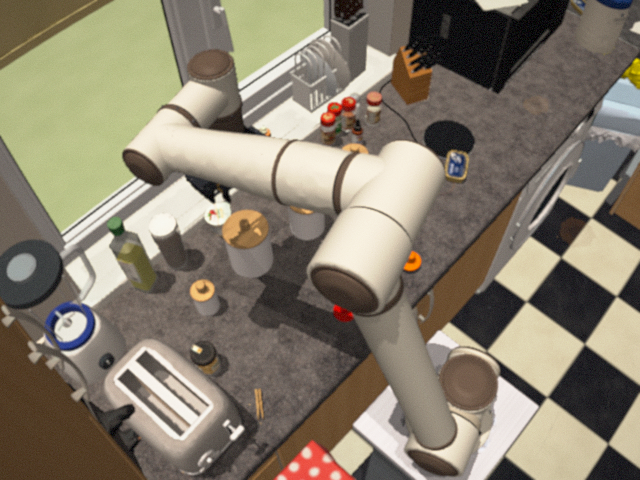

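In the crops, each disc fills its home outline (centres near (130,230), (397,230) and (663,230)). The side view shows the tiny jar (204,293) and large jar (247,232) closed and level. The black-capped jar (205,357) has not moved, nor has the mug in the first crop. Handing in.

```bash
python3 -c "
from workcell import env
print(env.close_job())"
```

```text
the job is handed in; nothing more can be done
None
```

All four jars are closed with their own lids, each seated at its rim height and centred in the wrist pictures, and the job was handed in at about 51 s; no verdict was returned.

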